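# Hold an offcut against fence and bed with the push stick

## Task

Lift the yellow push stick up and off its hook and use it, never the bare fingers, to slide the loose wooden offcut flush against the aluminium fence of the drilling jig. Then press with the stick diagonally, forwards and down, so that it is held firmly against fence and bed together, as one would for drilling. Finish while still gripping the stick and pushing; do not knock the mug, glue bottle, screwdriver or batten about.

Things in the scene. Friction and masses are not known exactly. Their poses are not given: they have to be found in the camera images.
- stick: Yellow rigid push stick, 106 mm tall, 90 g, hanging upright. Origin: on the handle's centre line, level with the lowest edge; z up, x the push direction. Handle: bar 32 mm (x) by 22 mm (y), z 30 to 106 mm. Foot, 30 mm wide in y: a sole plate z 18 to 30 mm, x -26 to +34 mm, and under its rear end a heel lip x -26 to -16 mm, z 0 to 18 mm.
- stick_grip (a point): Where to grip the handle, across its two x faces (32 mm apart): on the centre line, z 56 mm of the stick. A grip across x holds best against the push; the hook is then clear of the fingers.
- stick_notch (a point): Inner corner of the foot (stick x -16, y 0, z 18 mm): the flat underside of the sole runs 50 mm to +x from here and goes on top of the work; the heel's face runs 18 mm down from here and goes behind the work's near edge.
- stick_eye (a point): Middle of the eye, an opening right through the handle along y: 16 mm wide (x) and 30 mm high (z 70 to 100 mm of the stick), under a 6 mm bridge that hangs on the hook.
- stand: Fixed stand, origin on the table; wooden foot 160 x 110 x 12 mm. A hook arm (8 mm round, top at z 150 mm) runs along -x, over the origin, from a 20 mm square post (162 mm tall, at x 80 mm) to x = -22 mm. It goes through the stick's eye; the stick hangs at x 0 to 20 mm, its x axis along the stand's +y.
- hook_tip (a point): Top of the hook's upturned free end (stand x -22 mm, z 161 mm, 11 mm above the arm). To take the stick off: raise it 13 to 20 mm (at 22 mm the arm meets the eye's lower edge), then draw it along the stand's -x until it is past the tip (50 mm or more).
- offcut: Loose piece of pale wood, 60 mm (x) by 140 mm (y) by 28 mm high, 0.1 to 0.2 kg. Origin: centre of its underside. It starts flat on the jig's bed, askew and short of the fence, its x axis within about 0.3 rad of the jig's x.
- jig_bed: Fixed flat grey board, 220 mm (x) by 240 mm (y) by 18 mm thick, top at z 18 mm; origin: centre of its underside. x points to the fence: the fence's near face is the plane x = +55 mm, so the offcut is flush when its origin is at x = 25 mm in this frame with its axes parallel.
- jig_fence: Fixed aluminium bar standing on the bed, part of the jig, same origin and axes as the bed: x 55 to 85 mm, 240 mm long in y, top at z 58 mm (40 mm above the bed's top); two black clamp knobs on top of its ends at y = +-95 mm, up to z 78 mm.
- mug: Black mug, 80 mm across, 85 mm tall, bystander; origin: centre of underside.
- glue: Orange bottle, 60 mm across, 170 mm tall, bystander; origin: centre of underside.
- screwdriver: Red screwdriver, 200 mm long, lying along x between jig and stand, bystander.
- batten: Wooden batten, 300 x 30 x 20 mm, lying at the right side, bystander; origin: centre of underside.
Not all that is in view belongs to the job. Of the things that look like the stick, the middle-sized one is meant.

How it is judged (in metres and radians):
On the way, in this order (a step that is already met when the one before it is completed fails the run):
1. the push stick is gripped and clear of the hook (contact force between the fingers and stick above 1 N and contact force between stick and stand below 0.1 N and horizontal distance between stick and hook_tip above 0.06 m), for 0.2 s.
2. the offcut lies flat and flush along the fence with the stick against it (x of offcut in the frame of jig_bed between 0.021 and 0.03 m and angle between the x axis of offcut and the x axis of jig_bed, either way round below 0.05 rad and z of offcut in the frame of jig_bed between 0.015 and 0.021 m and angle between offcut's own z axis and vertical below 0.05 rad and y of offcut in the frame of jig_bed between -0.08 and 0.08 m and contact force between stick and offcut above 0.5 N), for 0.2 s.
At the end, for the whole second after the job is handed in: Gripped stick (over 1 N), 60 mm or more off the hook, pushes the offcut with over 4 N; the offcut bears on the fence with over 2 N and on the bed with over 5 N, flat, within 3 degrees of the fence, origin at x 21 to 30 mm and within 80 mm in y on the bed, at rest, not touched by the robot itself (all of step 1 and x of offcut in the frame of jig_bed between 0.021 and 0.03 m and angle between the x axis of offcut and the x axis of jig_bed, either way round below 0.05 rad and z of offcut in the frame of jig_bed between 0.015 and 0.021 m and angle between offcut's own z axis and vertical below 0.05 rad and y of offcut in the frame of jig_bed between -0.08 and 0.08 m and contact force between stick and offcut above 4 N and contact force between offcut and jig_fence above 2 N and contact force between offcut and jig_bed above 5 N and contact force between each of the arm, the fingers and offcut below 0.5 N and linear speed of offcut below 0.02 m/s); the arm keeps its last pose, push and grip.
It fails at once if the offcut is touched by the bare robot (contact force between any of the fingers, the arm and offcut above 1 N).
It fails at once if the mug, glue bottle, screwdriver or batten is knocked about (over 30 mm) (distance of any of mug, glue, screwdriver, batten from where it was at the start of the episode above 0.03 m).
It also fails if it takes over 48 s, if anything falls off the work surface, if the arm or the gripper's body presses on something with over 40 N, if the wrist force passes 120 N, or if a joint passes its speed limit or range.

## Robot

A 7-joint arm with a two-finger parallel gripper is mounted at the origin on the work surface. World frame = base frame: x ahead of the robot, y to its left, z up, the work surface at z = 0. Lengths are in mm, angles in degrees, forces in N, time in s.
With the tool pointing down it reaches from about 425 to 825 mm from the base axis. Payload 3.6 kg.
Tool frame: the origin (TCP) lies at the very end of the fingers, on their centre line; the grasp point (between the pads) lies 19 mm behind it (arm.hold_point_z is the distance from the TCP to the grasp point, in mm); z points along the fingers, x is the direction in which the jaws open and shut, and the axes are right-handed (so a half turn about z gives the same grasp; the last joint's range is limited). The gripper opens to 93 mm and grips with 3 to 60 N. Pads are 15 mm wide; open, the fingers measure 128 mm over their backs; the gripper's body (75 mm by 188 mm) begins 65 mm behind the grasp point.
Start: joints at [-77.149, 35.231, -0.722, 81.555, 0.464, 63.22, -2.315], TCP at [161.284, 629.642, 218.64] pointing down, gripper open.
Joint ranges: [-178.69, 178.69], [-17.37, 117.87], [-77.05, 75.6], [15.02, 138.74], [-78.02, 258.01], [0.78, 113.62], [-162.83, 162.83]. Speed limits (degrees/s): [159.86, 159.86, 180, 180, 180, 180, 180].

## Interface

Orientations are given as a 3x3 rotation matrix whose columns are the frame's x, y, z axes.
In Python, from workcell import arm gives the robot as it stands.
- The arm moves only by the shell command python3 -m handwheel 'ROWS' [OPENING] [FORCE]. ROWS is JSON, a list of rows, each a list of 6 numbers: the shift along the tool's x, y, z each as a share of 4 cm, from -1 to 1, then the turn, a rotation vector about the tool's x, y, z each as a share of pi rad, from -1 to 1. A call has 1 to 20 rows; each row shifts and turns the commanded pose from where the row before left it, along the tool's axes as they then stand; what a row does not reach is not made up. A row lasts 1/12 s, in which the tool goes at most 41.7 mm and 7.16 degrees, less where a joint would pass 70% of its speed; a pose out of reach is approached as far as the arm can. A call with a number of a shift or a turn outside -1 to 1 is refused whole. A call with a gripper value outside its range is refused whole. OPENING is the opening, from 0 (shut) to 1 (fully open), set as the call begins (- or left out, the last holds). The fingers move at their own pace and stop on an object; FORCE is the grip in N (left out, the last holds). Time passes only in rows, so rows that do not move let the fingers close. It gives the time, the measured TCP pose, the force and the opening at its end, in the units of the state.
- arm.observe(): the state, without advancing time (a new reading comes with each control period).
- arm.capture(name): name is "scene" or "top"; returns the picture (400x640x3 uint8, red, green, blue); there is no depth.
- arm.get_calibration(name): a dict with "fov_y" (degrees; the focal length in pixels is half the picture's height over the tangent of half this angle, whatever the lens; pixels are square), "cx", "cy" (the principal point, pixels), "position" and "orientation" of the camera in the world. Camera axes: x right, y down, z forward; pixel columns grow to the right and rows downward; lengths in mm; the calibration is good to about 2 mm. A picture is of the moment at which its call begins. get_calibration takes no time and is no camera call.
- arm.finish_job(): hands the job in, once; it reports no verdict.
The state is a dict: "time": time; "joint_positions": joint angles; "joint_vel": joint speeds; "effort": joint torques, N m; "position": TCP position; "tcp_rot": TCP orientation; "force": force on the tool from outside, world axes, zero at the start; "torque": the same for the moment, N m; "finger_gap": finger opening in mm.
Only numpy, scipy, OpenCV 4.12 (cv2) and the standard library are available. Lean on these libraries where they do the work, as an engineer would, in place of code of your own. Each camera call takes 0.05 s, during which the arm holds its last target. There are 200 camera calls.

## Working session

There is one attempt and no reset: what is moved stays moved. The work goes in short steps, Python scripts to look and compute and a shell command to move; the robot and the scene stay as the last step left them, time stands still between calls to the robot, and variables do not carry over. Pictures are saved under pics/ and viewed, on a budget of 10 in all, crops included, one or two more only if the job needs it, and the job is handed in when it is done.

```bash
mkdir -p pics; ls; python3 - <<'E'
from workcell import arm
import cv2
for n in ("scene","top"):
    cv2.imwrite(f"pics/{n}0.png",arm.capture(n)[:,:,::-1]); print(n,arm.get_calibration(n))
s=arm.observe(); print(s)
E
```

```text
pics
scene {'fov_y': 44.87602543670219, 'cx': 316.248192503621, 'cy': 199.57744064900734, 'position': array([1024.2663937 ,  669.93816509, 1243.62554587]), 'orientation': array([[-0.8013669 ,  0.48895299, -0.344581  ],
       [ 0.59800079,  0.64103024, -0.48111879],
       [-0.01435763, -0.59161238, -0.80609469]])}
top {'fov_y': 52.35726183956301, 'cx': 320.80605008687957, 'cy': 199.22527790769553, 'position': array([ 436.00930586,  -15.25805462, 1492.95005937]), 'orientation': array([[-1.17370226e-03, -9.98354909e-01,  5.73244914e-02],
       [-9.99960364e-01,  6.65796021e-04, -8.87849156e-03],
       [ 8.82571922e-03, -5.73326399e-02, -9.98316120e-01]])}
{'time': 0.1, 'joint_positions': array([-77.14889101,  35.28446477,  -0.72565601,  81.62910545,
         0.46413179,  63.21892339,  -2.31423239]), 'joint_vel': array([ 0.04401323, -0.13203099,  0.05057573, -0.24923886,  0.00426484,
       -0.07618164, -0.00094319]), 'effort': array([ 1.06110539e-03, -4.60041153e+01,  2.09938232e-01, -1.66245496e+01,
       -6.11840235e-02,  1.69153843e-02,  1.01361895e-04]), 'position': array([161.10403936, 629.00762752, 217.60584964]), 'tcp_rot': array([[ 2.48062128e-01,  9.68743962e-01, -5.62205109e-04],
       [ 9.68741482e-01, -2.48062766e-01, -2.19198179e-03],
       [-2.26293128e-03, -8.83742334e-07, -9.99997440e-01]]), 'force': array([ 0.33760827,  0.33467851, -0.16837234]), 'torque': array([ 0.03430719, -0.01693304, -0.00474497]), 'finger_gap': 92.90752280458923}
```

View pics/scene0.png

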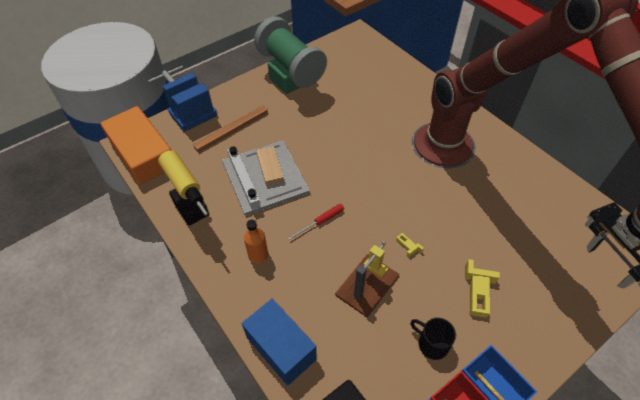

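View pics/top0.png

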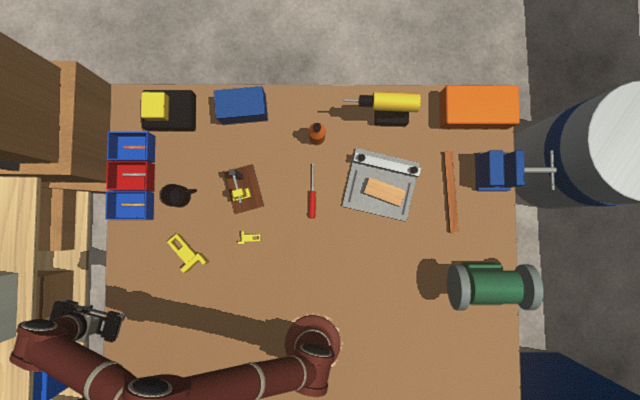

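```bash
cat > h.py <<'E'
import cv2,numpy as np
from workcell import arm
def crop(src,boxes,k,out):
    im=cv2.imread(src); t=[]
    for (x,y,w,h) in boxes:
        c=cv2.resize(im[y:y+h,x:x+w],None,fx=k,fy=k,interpolation=cv2.INTER_CUBIC)
        for g in range(0,w,10): cv2.putText(c,str(x+g),(g*k,8),0,.3,(255,255,255)); cv2.line(c,(g*k,10),(g*k,14),(255,255,255))
        for g in range(10,h,10): cv2.putText(c,str(y+g),(0,g*k),0,.3,(255,255,255)); cv2.line(c,(20,g*k),(24,g*k),(255,255,255))
        t.append(c)
    cv2.imwrite(out,np.hstack(t))
def cam(n):
    c=arm.get_calibration(n); return 200/np.tan(np.radians(c['fov_y']/2)),np.array([c['cx'],c['cy']]),np.array(c['position']),np.array(c['orientation'])
def onz(n,p,z):
    f,c,P,R=cam(n); d=R@np.r_[(np.array(p)-c)/f,1]; return P+d*(z-P[2])/d[2]
def proj(n,X):
    f,c,P,R=cam(n); q=(np.atleast_2d(X)-P)@R; return q[:,:2]/q[:,2:]*f+c
E
python3 - <<'E'
from h import *
crop("pics/top0.png",[(215,155,60,70),(338,142,90,70)],5,"pics/c1.png")
crop("pics/scene0.png",[(330,235,75,85),(218,135,80,85)],5,"pics/c2.png")
E
```

```text
(no output)
```

View pics/c1.png

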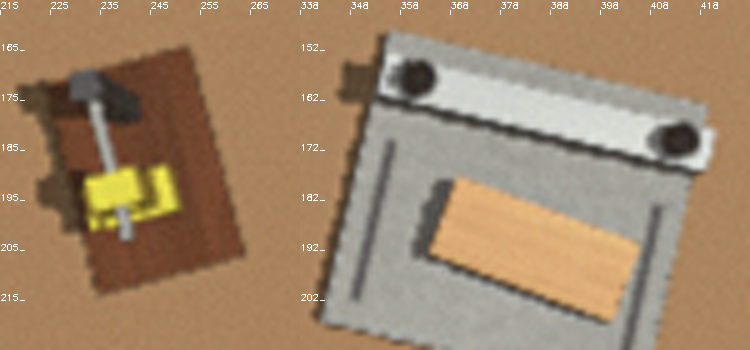

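View pics/c2.png

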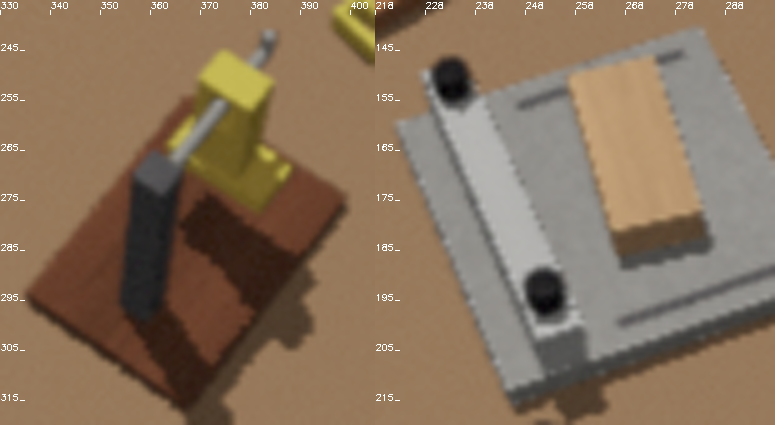

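```bash
cat > fit.py <<'E'
from h import *
from scipy.optimize import least_squares
def fit(obs,x0):
    def res(p,full=False):
        c,s=np.cos(p[2]),np.sin(p[2]); r=[]
        for n,L,px in obs:
            L=np.array(L,float); X=[p[0]+c*L[0]-s*L[1],p[1]+s*L[0]+c*L[1],L[2]]
            r.append(proj(n,X)[0]-px)
        return np.array(r) if full else np.ravel(r)
    o=least_squares(res,x0,loss='soft_l1'); return o.x,np.round(res(o.x,True),1)
E
python3 - <<'E'
from fit import *
t,s="top","scene"
def show(k,o): print(k,np.round(o[0][:2],1),round(np.degrees(o[0][2]),2),'\n',o[1].tolist())
jig=[(t,(110,120,18),(355.6,149)),(t,(110,-120,18),(419.4,162.6)),(t,(-110,120,18),(342,206)),(t,(-110,-120,18),(407,220)),
 (s,(110,120,18),(246,215.4)),(s,(110,-120,18),(222,159.4)),(s,(-110,-120,18),(283,140.6))]
x=onz(t,(382,182),18); show('jig',fit(jig,[x[0],x[1],-.2]))
off=[(t,(30,70,46),(369,177.6)),(t,(30,-70,46),(406,190.4)),(t,(-30,-70,46),(400.4,206.4)),(t,(-30,70,46),(364,193)),
 (s,(30,-70,46),(256.6,150.6)),(s,(-30,-70,46),(274,146)),(s,(-30,70,46),(283.4,176.6)),(s,(30,70,46),(265.4,181.4))]
x=onz(t,(385,192),46); show('off',fit(off,[x[0],x[1],-.3]))
st=[(t,(80,-55,12),(253,164)),(t,(-80,-55,12),(264,206)),(t,(-80,55,12),(234.6,214)),(t,(-22,0,161),(240.2,202.4)),(t,(80,0,162),(232,172)),
 (s,(-80,55,12),(399.4,275.6)),(s,(80,-55,12),(336,293.4)),(s,(80,55,12),(366,315.4)),(s,(-22,0,161),(383.6,241.6)),(s,(80,0,162),(361.4,269.4))]
x=onz(t,(244,190),12); show('stand',fit(st,[x[0],x[1],.2]))
print('handle top', onz(s,(377.1,250.9),156), onz(t,(237.4,193),156), 'tip',onz(s,(383.6,241.6),161),onz(t,(240.2,202.4),161))
E
```

```text
jig [ 573.5 -245.7] -12.76 
 [[-0.8, -0.7], [-0.6, 0.1], [-0.2, 0.9], [-0.7, 1.5], [-1.3, -2.0], [-0.6, 0.4], [-0.6, -0.9]]
off [ 545.  -255.7] -20.2 
 [[-0.1, -0.2], [-0.2, 0.4], [-0.2, 0.2], [-0.7, 0.1], [-0.8, -0.9], [-0.6, -0.3], [0.3, 0.2], [-0.1, -0.2]]
stand [551.4 251.1] 14.66 
 [[0.4, 2.1], [0.2, 2.4], [0.2, 2.1], [-2.6, -8.5], [-2.0, -8.1], [1.2, -3.6], [-0.5, -2.7], [2.1, -1.4], [-6.1, 7.2], [-7.2, 7.3]]
handle top [532.7257683  247.60587465 156.        ] [533.46816455 247.13431344 156.        ] tip [503.25223172 238.68888113 161.        ] [502.26178878 236.68132891 161.        ]
```

```bash
cat > go.py <<'E'
# python3 go.py x y z yaw : remaining shift (in 4cm units, in tool axes as they stand / after turning) and turn
import sys; from h import *
from scipy.spatial.transform import Rotation as Ro
s=arm.observe(); P=np.array(s['position']); R=np.array(s['tcp_rot'])
print('t',s['time'],'tcp',P.round(1),'yaw',round(np.degrees(np.arctan2(R[1,0],R[0,0])),2),'z',R[:,2].round(3),'F',np.round(s['force'],1),'gap',round(s['finger_gap'],1))
if len(sys.argv)>4:
    x,y,z,a=map(float,sys.argv[1:5]); c,q=np.cos(np.radians(a)),np.sin(np.radians(a))
    T=np.array([[c,q,0],[q,-c,0],[0,0,-1]]); d=np.array([x,y,z])-P
    print('shift/40 now',(R.T@d/40).round(3),'after turn',(T.T@d/40).round(3),'turn/pi',(Ro.from_matrix(R.T@T).as_rotvec()/np.pi).round(4))
E
python3 -m handwheel '[[0,0,0,0,0,-0.0322],[0,0,0,0,0,-0.0322],[0,0,0,0,0,-0.0322],[0,0,0,0,0,-0.0322],[0,0,0,0,0,-0.0322],[-0.77,0.44,0,0,0,0],[-0.77,0.44,0,0,0,0],[-0.77,0.44,0,0,0,0],[-0.77,0.44,0,0,0,0],[-0.77,0.44,0,0,0,0],[-0.77,0.44,0,0,0,0],[-0.77,0.44,0,0,0,0],[-0.77,0.44,0,0,0,0],[-0.77,0.44,0,0,0,0],[-0.77,0.44,0,0,0,0],[-0.77,0.44,0,0,0,0],[-0.77,0.44,0,0,0,0],[-0.77,0.44,0,0,0,0],[-0.77,0.44,0,0,0,0],[0,0,0,0,0,0]]' 1 50
python3 go.py 533 247.3 200 104.66
```

```text
time: 1.77
position: [514.8, 265.2, 217.9]
tcp_rot: [[-0.239, 0.971, 0.004], [0.971, 0.239, -0.007], [-0.007, 0.002, -1.0]]
force: [0.1, -1.8, -0.2]
finger_gap: 92.9
t 1.7667 tcp [514.8 265.2 217.9] yaw 103.82 z [ 0.004 -0.007 -1.   ] F [ 0.1 -1.8 -0.2] gap 92.9
shift/40 now [-0.54   0.334  0.453] after turn [-0.548  0.327  0.449] turn/pi [ 0.0006  0.0024 -0.0047]
```

```bash
python3 -m handwheel '[[0,0,0,0,0,0],[-0.5,0.2,0,0,0,-0.003],[0,0,0,0,0,0],[0,0,0,0,0,0]]'
python3 go.py 533 247.3 87 104.66; python3 - <<'E'
from h import *
cv2.imwrite("pics/s1.png",arm.capture("scene")[:,:,::-1]); cv2.imwrite("pics/t1.png",arm.capture("top")[:,:,::-1])
crop("pics/s1.png",[(325,215,80,95)],5,"pics/c3.png")
E
```

```text
time: 2.1
position: [520.6, 257.7, 218.3]
tcp_rot: [[-0.261, 0.965, -0.001], [0.965, 0.261, 0.0], [0.0, -0.001, -1.0]]
force: [0.1, -0.8, 0.2]
finger_gap: 93.3
t 2.1 tcp [520.6 257.7 218.3] yaw 105.13 z [-0.001  0.    -1.   ] F [ 0.1 -0.8  0.2] gap 93.3
shift/40 now [-0.332  0.236  3.283] after turn [-0.329  0.235  3.283] turn/pi [-0.0003 -0.0001  0.0026]
```

View pics/c3.png

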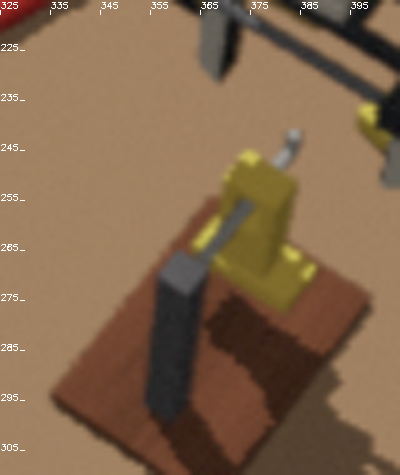

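The stick still hangs untouched (handle top near 376,250), and the open fingers sit above it on both sides. Now I'll align and descend.

```bash
python3 -m handwheel '[[-0.33,0.235,0,0,0,0.0026],[0,0,0.4,0,0,0],[0,0,0.4,0,0,0],[0,0,0.4,0,0,0],[0,0,0.4,0,0,0],[0,0,0.4,0,0,0],[0,0,0,0,0,0],[0,0,0,0,0,0],[0,0,0,0,0,0]]'
python3 go.py 533 247.3 87 104.66
```

```text
time: 2.95
position: [534.6, 247.3, 139.5]
tcp_rot: [[-0.254, 0.967, 0.001], [0.967, 0.254, 0.001], [0.0, 0.002, -1.0]]
force: [0.7, 0.5, -0.9]
finger_gap: 93.2
t 2.95 tcp [534.6 247.3 139.5] yaw 104.69 z [ 0.001  0.001 -1.   ] F [ 0.7  0.5 -0.9] gap 93.2
shift/40 now [ 0.009 -0.041  1.312] after turn [ 0.01  -0.039  1.312] turn/pi [ 0.0005 -0.0001  0.0002]
```

```bash
python3 -m handwheel '[[0,-0.02,0.33,0,0,0],[0,-0.02,0.33,0,0,0],[0,0,0.33,0,0,0],[0,0,0.32,0,0,0],[0,0,0,0,0,0],[0,0,0,0,0,0],[0,0,0,0,0,0]]'
python3 go.py 533 247.3 87 104.66
python3 -m handwheel '[[0,0,0,0,0,0],[0,0,0,0,0,0],[0,0,0,0,0,0],[0,0,0,0,0,0],[0,0,0,0,0,0],[0,0,0,0,0,0],[0,0,0,0,0,0],[0,0,0,0,0,0],[0,0,0,0,0,0],[0,0,0,0,0,0],[0,0,0,0,0,0],[0,0,0,0,0,0]]' 0.1 50
python3 go.py 533 247.3 103 104.66
```

```text
time: 3.53
position: [533.3, 247.0, 87.7]
tcp_rot: [[-0.254, 0.967, 0.002], [0.967, 0.254, 0.001], [0.001, 0.003, -1.0]]
force: [0.0, 0.1, 0.8]
finger_gap: 93.2
t 3.5333 tcp [533.3 247.   87.7] yaw 104.69 z [ 0.002  0.001 -1.   ] F [0.  0.1 0.8] gap 93.2
shift/40 now [ 0.008 -0.006  0.017] after turn [ 0.008 -0.006  0.017] turn/pi [ 0.0008 -0.0002  0.0001]
time: 4.53
position: [532.2, 246.4, 86.2]
tcp_rot: [[-0.253, 0.967, -0.0], [0.967, 0.253, -0.0], [-0.0, -0.0, -1.0]]
force: [-0.1, -0.3, 0.4]
finger_gap: 31.9
t 4.5333 tcp [532.2 246.4  86.2] yaw 104.68 z [-0. -0. -1.] F [-0.1 -0.3  0.4] gap 31.9
shift/40 now [ 0.016  0.024 -0.42 ] after turn [ 0.016  0.024 -0.42 ] turn/pi [-0.0001  0.0001  0.0001]
```

```bash
python3 -m handwheel '[[0,0,-0.1,0,0,0],[0,0,-0.1,0,0,0],[0,0,-0.1,0,0,0],[0,0,-0.1,0,0,0],[0,0,0,0,0,0],[0,0,0,0,0,0],[0,0,0,0,0,0],[0,0,0,0,0,0]]'
python3 go.py 533 247.3 103 104.66; python3 - <<'E'
from h import *
cv2.imwrite("pics/s2.png",arm.capture("scene")[:,:,::-1]); cv2.imwrite("pics/t2.png",arm.capture("top")[:,:,::-1])
crop("pics/s2.png",[(325,215,80,95)],5,"pics/c4.png")
E
```

```text
time: 5.2
position: [532.1, 246.4, 102.1]
tcp_rot: [[-0.254, 0.967, -0.0], [0.967, 0.254, -0.0], [-0.0, -0.001, -1.0]]
force: [1.1, 0.6, -0.4]
finger_gap: 31.6
t 5.2 tcp [532.1 246.4 102.1] yaw 104.69 z [-0. -0. -1.] F [ 1.1  0.6 -0.4] gap 31.6
shift/40 now [ 0.015  0.028 -0.024] after turn [ 0.015  0.028 -0.024] turn/pi [-0.0002  0.      0.0001]
```

View pics/c4.png

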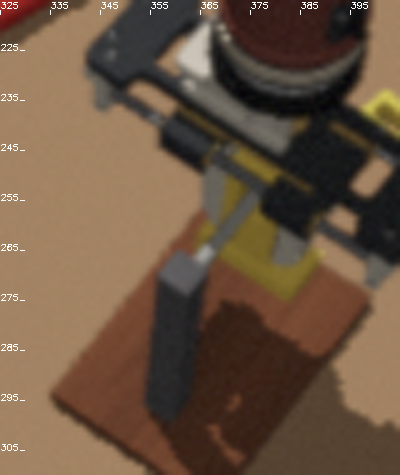

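The grip holds, and the stick is up 16 mm with almost no side force. Now I'll draw it off along the tool's -y.

```bash
python3 -m handwheel '[[0,-0.15,0,0,0,0],[0,-0.2,0,0,0,0],[0,-0.25,0,0,0,0],[0,-0.25,0,0,0,0],[0,-0.25,0,0,0,0],[0,-0.25,0,0,0,0],[0,-0.25,0,0,0,0],[0,-0.25,0,0,0,0],[0,-0.25,0,0,0,0],[0,-0.25,0,0,0,0],[0,-0.2,0,0,0,0],[0,0,0,0,0,0],[0,0,0,0,0,0],[0,0,-0.5,0,0,0],[0,0,-0.5,0,0,0],[0,0,0,0,0,0],[0,0,0,0,0,0]]'
python3 go.py 515 -246 160 -12.76; python3 - <<'E'
from h import *
cv2.imwrite("pics/s3.png",arm.capture("scene")[:,:,::-1])
crop("pics/s3.png",[(330,190,130,110)],5,"pics/c5.png")
E
```

```text
time: 6.72
position: [434.8, 221.1, 143.0]
tcp_rot: [[-0.253, 0.967, 0.003], [0.967, 0.253, 0.001], [0.001, 0.003, -1.0]]
force: [-0.4, -0.4, -0.5]
finger_gap: 31.9
t 6.7167 tcp [434.8 221.1 143. ] yaw 104.66 z [ 0.003  0.001 -1.   ] F [-0.4 -0.4 -0.5] gap 31.9
shift/40 now [-11.805  -1.015  -0.438] after turn [ 4.534 10.947 -0.426] turn/pi [ 4.000e-04 -1.200e-03  6.523e-01]
```

View pics/c5.png

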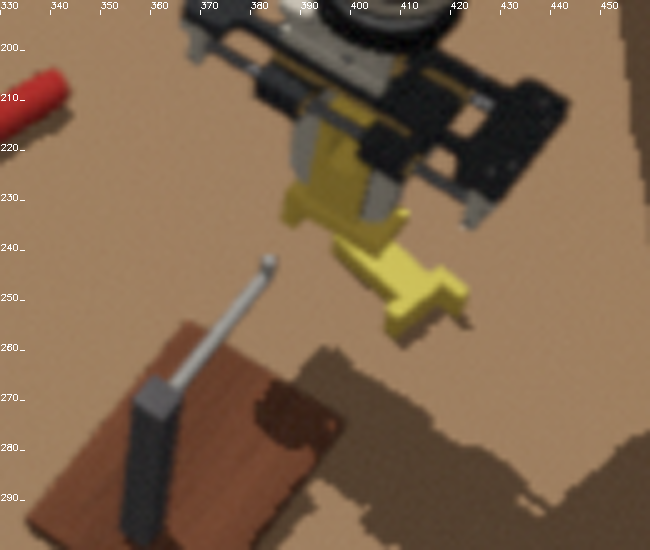

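The stick is clear of the hook and firmly held, with its heel at the far-left end near (390,232), which is the tool's -x side as expected. Next I'll turn it to the jig's yaw.

```bash
python3 -m handwheel '[[0,0,0,0,0,0.0384],[0,0,0,0,0,0.0384],[0,0,0,0,0,0.0384],[0,0,0,0,0,0.0384],[0,0,0,0,0,0.0384],[0,0,0,0,0,0.0384],[0,0,0,0,0,0.0384],[0,0,0,0,0,0.0384],[0,0,0,0,0,0.0384],[0,0,0,0,0,0.0384],[0,0,0,0,0,0.0384],[0,0,0,0,0,0.0384],[0,0,0,0,0,0.0384],[0,0,0,0,0,0.0384],[0,0,0,0,0,0.0384],[0,0,0,0,0,0.0384],[0,0,0,0,0,0.0384],[0,0,0,0,0,0],[0,0,0,0,0,0],[0,0,0,0,0,0]]'
python3 go.py 514.5 -252.5 143 -12.76
```

```text
time: 8.43
position: [433.2, 220.5, 141.6]
tcp_rot: [[0.976, -0.219, -0.001], [-0.219, -0.976, -0.001], [-0.001, 0.001, -1.0]]
force: [0.4, 0.2, -1.2]
finger_gap: 31.7
t 8.4333 tcp [433.2 220.5 141.6] yaw -12.66 z [-0.001 -0.001 -1.   ] F [ 0.4  0.2 -1.2] gap 31.7
shift/40 now [ 4.575 11.093 -0.025] after turn [ 4.594 11.085 -0.035] turn/pi [0.0004 0.0003 0.0006]
```

```bash
python3 -m handwheel '[[0.2,0.4,0,0,0,0.0006],[0.33,0.8,0,0,0,0],[0.33,0.8,0,0,0,0],[0.33,0.8,0,0,0,0],[0.33,0.8,0,0,0,0],[0.33,0.8,0,0,0,0],[0.33,0.8,0,0,0,0],[0.33,0.8,0,0,0,0],[0.33,0.8,0,0,0,0],[0.33,0.8,0,0,0,0],[0.33,0.8,0,0,0,0],[0.33,0.8,0,0,0,0],[0.33,0.8,0,0,0,0],[0.33,0.8,0,0,0,0],[0.1,0.3,0,0,0,0],[0,0,0,0,0,0],[0,0,0,0,0,0],[0,0,0,0,0,0],[0,0,0,0,0,0]]'
python3 go.py 514.5 -252.5 100 -12.76
```

```text
time: 10.02
position: [513.5, -250.3, 141.9]
tcp_rot: [[0.975, -0.22, -0.001], [-0.22, -0.975, 0.002], [-0.001, -0.002, -1.0]]
force: [-1.1, 0.7, -0.0]
finger_gap: 31.9
t 10.0167 tcp [ 513.5 -250.3  141.9] yaw -12.71 z [-0.001  0.002 -1.   ] F [-1.1  0.7 -0. ] gap 31.9
shift/40 now [0.038 0.05  1.048] after turn [0.037 0.047 1.049] turn/pi [-0.0007  0.0004  0.0003]
```

```bash
python3 -m handwheel '[[0.02,0.03,0.4,0,0,0],[0,0,0.4,0,0,0],[0,0,0.4,0,0,0],[0,0,0.1,0,0,0],[0,0,0,0,0,0],[0,0,0,0,0,0],[0,0,0,0,0,0]]'
python3 go.py 514.5 -252.5 66 -12.76;  python3 - <<'E'
from h import *
cv2.imwrite("pics/s4.png",arm.capture("scene")[:,:,::-1]);cv2.imwrite("pics/t4.png",arm.capture("top")[:,:,::-1])
crop("pics/s4.png",[(215,125,100,90)],6,"pics/c6.png")
E
```

```text
time: 10.6
position: [514.5, -254.4, 91.3]
tcp_rot: [[0.975, -0.223, 0.002], [-0.223, -0.975, -0.001], [0.002, 0.0, -1.0]]
force: [0.1, 0.4, -1.6]
finger_gap: 31.9
t 10.6 tcp [ 514.5 -254.4   91.3] yaw -12.88 z [ 0.002 -0.001 -1.   ] F [ 0.1  0.4 -1.6] gap 31.9
shift/40 now [-0.012 -0.046  0.632] after turn [-0.011 -0.046  0.632] turn/pi [ 0.0001 -0.0006 -0.0007]
```

View pics/c6.png

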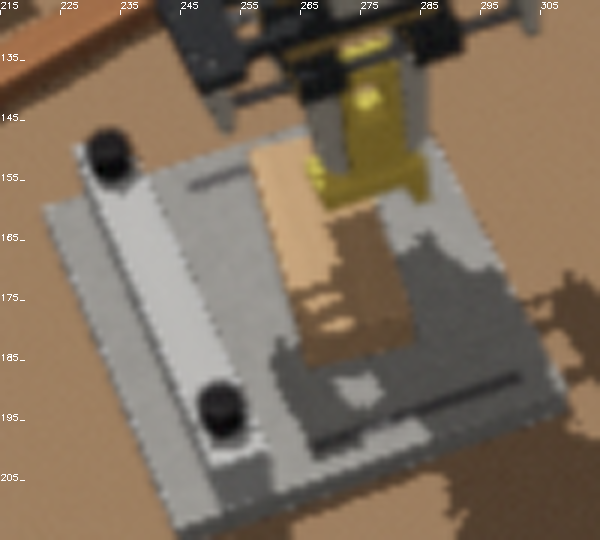

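```bash
python3 - <<'E'
from h import *
R=np.array(arm.observe()['tcp_rot']); P=np.array(arm.observe()['position'])
for L in [(-26,15,0),(-16,15,0),(-16,15,18),(34,15,18),(34,15,30)]:
    X=P+R@np.array([L[0],-L[1],36-L[2]]); print(L,((proj("scene",X)[0]-[215,125])*6).round())
E
```

```text
(-26, 15, 0) [428. 196.]
(-16, 15, 0) [411. 201.]
(-16, 15, 18) [408. 179.]
(34, 15, 18) [321. 209.]
(34, 15, 30) [319. 194.]
```

The model matches: heel predicted at (428,196) and seen at (428,203), sole tip predicted at (321,209) and seen at (325,210). I'll lower the stick behind the edge.

```bash
python3 -m handwheel '[[-0.03,-0.04,0.2,0,0,0],[0,0,0.2,0,0,0],[0,0,0.2,0,0,0],[0,0,0,0,0,0],[0,0,0,0,0,0],[0,0,0,0,0,0],[0,0,0,0,0,0]]'
python3 go.py 584 -251 66 -12.76
```

```text
time: 11.28
position: [512.9, -252.7, 66.2]
tcp_rot: [[0.975, -0.224, -0.0], [-0.224, -0.975, -0.0], [-0.0, 0.0, -1.0]]
force: [0.1, 0.1, -1.5]
finger_gap: 31.8
t 11.2833 tcp [ 512.9 -252.7   66.2] yaw -12.93 z [-0. -0. -1.] F [ 0.1  0.1 -1.5] gap 31.8
shift/40 now [ 1.724 -0.44   0.005] after turn [ 1.725 -0.435  0.005] turn/pi [ 0.      0.0001 -0.001 ]
```

```bash
python3 -m handwheel '[[0.08,0,0,0,0,-0.001],[0.12,0,0,0,0,0],[0.12,0,0,0,0,0],[0.12,0,0,0,0,0],[0.12,0,0,0,0,0],[0.12,0,0,0,0,0],[0.12,0,0,0,0,0],[0.12,0,0,0,0,0],[0.12,0,0,0,0,0],[0.12,0,0,0,0,0],[0.12,0,0,0,0,0],[0.06,0,0,0,0,0],[0,0,0,0,0,0],[0,0,0,0,0,0],[0,0,0,0,0,0]]'
python3 go.py 584 -266 66 -12.76;  python3 - <<'E'
from h import *
cv2.imwrite("pics/s5.png",arm.capture("scene")[:,:,::-1])
crop("pics/s5.png",[(215,125,100,90)],6,"pics/c7.png")
E
```

```text
time: 12.53
position: [565.3, -264.5, 66.3]
tcp_rot: [[0.975, -0.221, 0.0], [-0.221, -0.975, -0.0], [0.0, 0.0, -1.0]]
force: [-0.4, -0.3, -0.3]
finger_gap: 32.0
t 12.5333 tcp [ 565.3 -264.5   66.3] yaw -12.75 z [ 0. -0. -1.] F [-0.4 -0.3 -0.3] gap 32.0
shift/40 now [ 0.464 -0.067  0.008] after turn [ 0.464 -0.067  0.008] turn/pi [ 0.     -0.0001  0.0001]
```

View pics/c7.png

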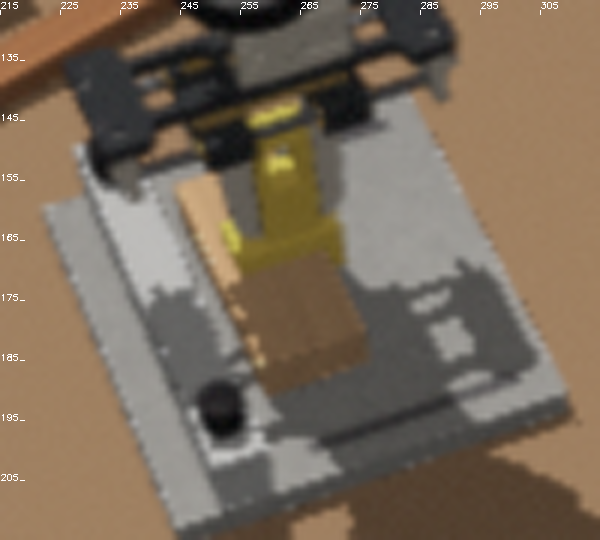

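The offcut has squared up to the fence line (front edge near 178,185 to 262,375), with about 15 mm left. I'll push on to contact.

```bash
python3 -m handwheel '[[0.05,0,0,0,0,0],[0.05,0,0,0,0,0],[0.05,0,0,0,0,0],[0.05,0,0,0,0,0],[0.05,0,0,0,0,0],[0.05,0,0,0,0,0],[0.05,0,0,0,0,0],[0,0,0,0,0,0],[0,0,0,0,0,0]]'
python3 go.py
python3 -m handwheel '[[0.03,0,0,0,0,0],[0.03,0,0,0,0,0],[0,0,0,0,0,0],[0,0,0,0,0,0]]'
python3 go.py
```

```text
time: 13.33
position: [579.5, -267.7, 66.3]
tcp_rot: [[0.975, -0.22, 0.001], [-0.22, -0.975, -0.001], [0.001, 0.0, -1.0]]
force: [0.2, 0.6, -0.1]
finger_gap: 31.9
t 13.3333 tcp [ 579.5 -267.7   66.3] yaw -12.74 z [ 0.001 -0.001 -1.   ] F [ 0.2  0.6 -0.1] gap 31.9
time: 13.67
position: [580.3, -267.6, 66.0]
tcp_rot: [[0.975, -0.221, -0.002], [-0.221, -0.975, 0.001], [-0.002, -0.001, -1.0]]
force: [-3.0, 0.9, 0.3]
finger_gap: 31.8
t 13.6667 tcp [ 580.3 -267.6   66. ] yaw -12.76 z [-0.002  0.001 -1.   ] F [-3.   0.9  0.3] gap 31.8
```

```bash
python3 -m handwheel '[[0.04,0,0,0,0,0],[0.04,0,0,0,0,0],[0,0,0,0,0,0],[0,0,0,0,0,0],[0,0,0,0,0,0]]'
python3 go.py
python3 -m handwheel '[[0,0,0.03,0,0,0],[0,0,0.03,0,0,0],[0,0,0.03,0,0,0],[0,0,0,0,0,0],[0,0,0,0,0,0],[0,0,0,0,0,0]]'
python3 go.py
```

```text
time: 14.08
position: [580.6, -267.7, 65.5]
tcp_rot: [[0.975, -0.222, -0.008], [-0.222, -0.975, 0.004], [-0.009, -0.002, -1.0]]
force: [-6.4, 2.8, 2.8]
finger_gap: 31.9
t 14.0833 tcp [ 580.6 -267.7   65.5] yaw -12.8 z [-0.008  0.004 -1.   ] F [-6.4  2.8  2.8] gap 31.9
time: 14.58
position: [580.6, -267.8, 64.4]
tcp_rot: [[0.975, -0.222, -0.007], [-0.222, -0.975, 0.004], [-0.008, -0.003, -1.0]]
force: [-10.3, 4.3, 14.1]
finger_gap: 32.0
t 14.5833 tcp [ 580.6 -267.8   64.4] yaw -12.8 z [-0.007  0.004 -1.   ] F [-10.3   4.3  14.1] gap 32.0
```

```bash
python3 -m handwheel '[[0.04,0,0.02,0,0,0],[0,0,0,0,0,0],[0,0,0,0,0,0],[0,0,0,0,0,0],[0,0,0,0,0,0],[0,0,0,0,0,0],[0,0,0,0,0,0],[0,0,0,0,0,0],[0,0,0,0,0,0],[0,0,0,0,0,0],[0,0,0,0,0,0],[0,0,0,0,0,0]]'
python3 go.py; python3 - <<'E'
from h import *
cv2.imwrite("pics/s6.png",arm.capture("scene")[:,:,::-1]);cv2.imwrite("pics/t6.png",arm.capture("top")[:,:,::-1])
a=cv2.imread("pics/s6.png")
crop("pics/s6.png",[(215,125,100,90)],6,"pics/c8.png")
t,s="scene","top"
c,q=np.cos(np.radians(-12.76)),np.sin(np.radians(-12.76))
for L in [(-30,70),(-30,-70),(30,-70),(30,70)]:
    x,y=L[0]+25,L[1]-16; print(L,((proj("scene",[573.5+c*x-q*y,-245.7+q*x+c*y,46])[0]-[215,125])*6).round())
E
python3 go.py
```

```text
time: 15.58
position: [580.6, -267.9, 64.4]
tcp_rot: [[0.975, -0.222, -0.01], [-0.222, -0.975, 0.006], [-0.011, -0.004, -1.0]]
force: [-13.4, 7.3, 20.2]
finger_gap: 31.8
t 15.5833 tcp [ 580.6 -267.9   64.4] yaw -12.82 z [-0.01   0.006 -1.   ] F [-13.4   7.3  20.2] gap 31.8
(-30, 70) [337. 332.]
(-30, -70) [247. 152.]
(30, -70) [144. 186.]
(30, 70) [230. 369.]
t 15.6833 tcp [ 580.6 -267.9   64.4] yaw -12.82 z [-0.01   0.006 -1.   ] F [-14.    6.7  19.4] gap 31.8
```

View pics/c8.png

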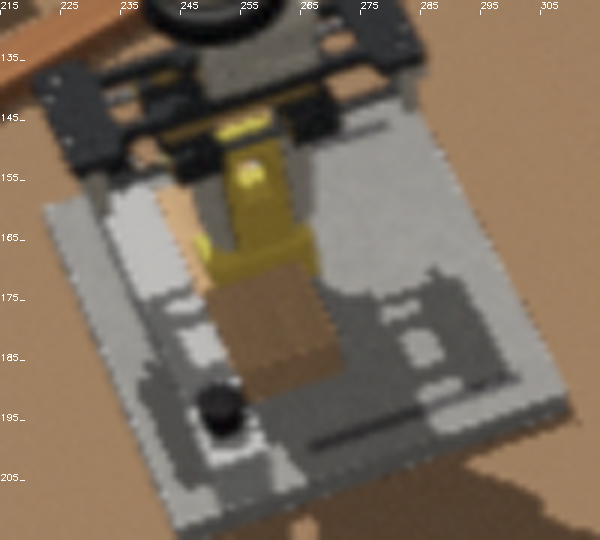

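```bash
python3 - <<'E'
from workcell import arm
print(arm.finish_job()); s=arm.observe(); print(s['time'],s['force'],s['finger_gap'])
E
```

```text
the job is handed in; nothing more can be done
None
the job is handed in; nothing more can be done
```

I lifted the middle-sized yellow stick 16 mm, drew it off the hook and turned it to the jig's yaw. I set its heel behind the offcut, pushed the offcut about 50 mm to the fence, and pressed forwards and down. I handed the job in at about 15.7 s, still gripping and pushing; no verdict came back.

**Grip and force:** in the last check the gap was 31.8 mm, on a 32 mm handle. The wrist force was steady at about (-14, 7, 20) N, which is roughly 15 N forwards and 20 N down. I could not measure the shares taken by fence and bed separately.

**Position:** the stick stopped about 11.5 mm along the jig's x. The offcut should be flush with the stick at 11 mm.

**Offcut:** in the last picture it lies flat along the fence, within about 1° by eye. Its visible near corner was about 13 enlarged pixels from where I predicted it. That puts it at roughly y = -8 mm rather than -16 mm, well within the 80 mm allowed.

**Clearances:** the fingertips were about 18 mm above the offcut. I planned every path clear of the mug, glue bottle, screwdriver and batten and felt no contact on the way, but I took no final picture to check their positions.

**Disagreement:** my first fit of the stand was off by up to about 8 pixels, because I had assumed the hook's origin was in the middle of the foot. I relied on the hook tip and handle positions instead, where the two cameras agreed to within 1 to 2 mm.

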